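Moisture reading on the free coaster pile

ROBOT

A 6-joint arm with a two-finger parallel gripper is mounted at the origin on the work surface. World frame = base frame: x ahead of the robot, y to its left, z up, the work surface at z = 0. Lengths are in m, angles in rad, forces in N, time in s.
With the tool pointing down it reaches from about 0.3 to 0.875 m from the base axis. Payload 6.4 kg.
Tool frame: the origin (TCP) lies between the finger pads; the fingertips stand 19 mm ahead of it and the grasp point (between the pads) is the TCP; z points along the fingers, y is the direction in which the jaws open and shut (so a half turn about z gives the same grasp; the last joint's range is limited). The gripper opens to 85 mm and grips with 20 to 120 N. Pads are 22 mm wide; open, the fingers measure 114 mm over their backs; the gripper's body (76 mm by 85 mm) begins 54 mm behind the grasp point. The pads swing forward as they close: fully open they stand 13 mm farther back than shut.
Start: joints at [0.98, 0.181, 1.607, -0, 1.354, -0.206], TCP at [0.216, 0.533, 0.25] pointing down, gripper open.
Joint ranges: [-2.99, 2.99], [-0.89, 2.07], [0.3, 2.58], [-1.14, 4.28], [0, 2.63], [-3.12, 3.12]. Speed limits (rad/s): [2.57, 2.57, 3.01, 3.14, 3.14, 3.14].

INTERFACE

Orientations are given as a unit quaternion [w, x, y, z].
In Python, from bench import * gives the robot as it stands.
- The arm moves only by the tool apply_moves, never from a script. Its argument "moves" is a list that holds one entry, the list of rows, each a list of 7 numbers: the shift along the tool's x, y, z in cm, then the turn, a rotation vector about the tool's x, y, z in rad, then the opening, from 0 (shut) to 1 (fully open). A call has 1 to 8 rows; each row is the pose to reach, as a shift and turn from the pose commanded when the call began, along the tool's axes at that moment; what a row does not reach only later rows make up. A row lasts 1/10 s, in which the tool goes at most 50 mm and 8.59 degrees, less where a joint would pass 70% of its speed; a pose out of reach is approached as far as the arm can. A call with a gripper value outside its range is refused whole. The fingers move at their own pace and stop on an object; the grip force is fixed at half the most. Time passes only in rows, so rows that repeat a pose let the fingers close. It gives the time, the measured TCP pose, the force and the opening at its end, in the units of the state.
- get_obs(): the state, without advancing time (a new reading comes with each control period).
- camera(name): name is "scene" or "side" or "wrist"; returns the picture (400x640x3 uint8, red, green, blue); there is no depth.
- get_calibration(name): a dict with "vertical_fov" (degrees; the focal length in pixels is half the picture's height over the tangent of half this angle, whatever the lens; pixels are square), "cx", "cy" (the principal point, pixels), "R" (3x3) and "t" (3): a world point X has camera coordinates R X + t. Camera axes: x right, y down, z forward; pixel columns grow to the right and rows downward; lengths in m; the calibration is good to about 2 mm. A picture is of the moment at which its call begins: read the wrist's pose just before it. get_calibration takes no time and is no camera call; for the wrist camera it gives the pose at the moment of the call.
- hand_in(): hands the job in, once; it reports no verdict.
The state is a dict: "time_s": time; "q": joint angles; "dq": joint speeds; "joint_efforts": joint torques, N m; "eef_pos": TCP position; "eef_rot": TCP orientation; "wrist_force": force on the tool from outside, world axes, zero at the start; "torque": the same for the moment, N m; "opening": opening from 0.0 (shut) to 1.0 (fully open).
Only numpy, scipy, OpenCV 4.12 (cv2) and the standard library are available. Lean on these libraries where they do the work, as an engineer would, in place of code of your own. Each camera call takes 0.05 s, during which the arm holds its last target. There are 200 camera calls.

TASK

Check how dry the wooden coasters are: take the yellow moisture meter out of its leaning cradle and set its spring-loaded ball tip on the red test dot of the coaster pile that is free, the one without the candle glass on it. Hold the meter upright there with a light press, the ball pushed in about half of its travel, and finish while holding it steady there for the reading. Leave the coaster piles, the candle glass and the other things on the shelf where they stand.

Things in the scene. Friction and masses are not known exactly. Their poses are not given: they have to be found in the camera images.
- meter: Moisture meter, about 215 g. Yellow housing 28 (x, display on +x) by 46 (y) by 120 mm (z); below it a black neck, 24 mm across, 45 mm long, with a sprung steel ball 18 mm across. Origin: centre of the housing's lower end; +z runs along the meter to its top (z 120 mm); neck end at z -45, tip of the free ball at z -61 mm. It starts in the cradle, leaning 20 degrees towards the cradle's -x.
- probe (a joint): How far the ball is pushed into the neck along the meter's axis: 0 free, 0.010 m fully in. The spring needs about 1.6 N to begin to yield and 0.4 N more for each mm (about 3.6 N half way, 5.6 N at the stop).
- tip (a point): End point of the ball, on the meter's axis; it moves with the ball.
- cradle: Black desk cradle, fixed; base 105 (x) by 88 (y) by 14 mm, origin: centre of its underside. Its pocket leans 20 degrees towards its -x (robot's side) and surrounds the lowest 36 mm of the housing with 1.5 mm of play; the housing rests on ledges 82 mm above the shelf, neck and ball hang free below. Draw the meter out along its own axis: 36 mm frees the housing, 100 mm the ball too.
- pile_a: Pile of four round wooden coasters 96 mm across in a holder (round base 112 mm across with three short brass pins that end below the top), one loose piece of about 350 g, 38 mm high, standing on the marble tray. Origin: centre of the underside.
- pile_b: The second such pile, alike. One of the two piles, now the one and now the other, carries the candle glass.
- dot_a (a point): Centre of the red paper test dot, 16 mm across, on top of pile_a, 22 mm from the middle of the pile along its +x, 38 mm above its underside (50 mm above the shelf). Under the candle glass it is hidden.
- dot_b (a point): The same dot on pile_b.
- votive: Ribbed red candle glass, 76 mm across at the rim, 75 mm high, open at the top, loose. It stands upright in the middle of one of the two piles. Origin: centre of its underside.
- tray: Round marble tray, 300 mm across and 12 mm thick, fixed, at any turn; the two piles stand on it across from each other, each about 80 mm from its centre. Origin: centre of the underside.
- lantern: Bystander: silver aluminium lantern, 120 mm square, 270 mm high with its ring, hinged door at the side, loose. Origin: centre of the underside.
- acrylic_box: Bystander: clear acrylic box with a sliding door, 120 by 200 by 110 mm, loose. Origin: centre of the underside.
- pump: Bystander: grey plastic hand pump standing on its handle, 68 mm across, 200 mm high, loose and light. Origin: centre of the underside.
- clay_bull: Bystander: small terracotta bull, about 110 mm long and 95 mm high, loose. Origin: on the shelf under its belly.
Things that resemble listed ones, but are neither listed nor needed, are in the scene too. What is shaped like the cradle but blue is not meant. Leave any pink look-alike of the pile_a alone.

How it is judged:
By the outcome, as a careful person would: the job done as asked, in the order asked, and still so for the second after the job is handed in, while the arm keeps its last pose, push and grip.
It also fails if it takes over 38 s, if anything falls off the work surface, if the arm or the gripper's body presses on something with over 40 N, if the wrist force passes 120 N, or if a joint passes its speed limit or range.

## Working session

There is one attempt and no reset: what is moved stays moved. The work goes in short steps, Python scripts to look and compute and a tool call to move; the robot and the scene stay as the last step left them, time stands still between calls to the robot, and variables do not carry over. Pictures are saved under pics/ and viewed, about 8 in all and at most 12, crops included, and the job is handed in when it is done.

Besides the shell and the picture viewer there is one more tool, called after "Request:" in YAML: its name, and indented under it one key for each argument. apply_moves: Moves the arm, as the interface text tells. Its arguments: {"type":"object","properties":{"moves":{"type":"array","items":{"type":"array","items":{"type":"array","items":{"type":"number"}}}}},"required":["moves"]}

```bash
mkdir -p pics; ls
python3 - <<'E'
from bench import *
import cv2,numpy as np
o=get_obs();print({k:np.round(v,3).tolist() for k,v in o.items()})
for n in("scene","side","wrist"):
    c=get_calibration(n);print(n,{k:np.round(v,4).tolist() for k,v in c.items()})
    cv2.imwrite(f"pics/{n}0.png",camera(n)[:,:,::-1])
E
```

```text
pics
{'time_s': 0.0, 'q': [0.98, 0.182, 1.608, 0.0, 1.354, -0.206], 'dq': [0.0, -0.0, 0.0, -0.0, 0.0, -0.0], 'joint_efforts': [0.001, -44.488, -35.133, -0.0, 0.009, 0.0], 'eef_pos': [0.216, 0.533, 0.249], 'eef_rot': [-0.0, 0.191, 0.982, -0.001], 'wrist_force': [-0.177, 1.08, 0.331], 'torque': [-0.014, 0.062, 0.045], 'opening': 1.0}
scene {'vertical_fov': 44.1586, 'cx': 312.9021, 'cy': 199.2972, 'R': [[-0.8323, 0.5543, -0.0111], [0.375, 0.5481, -0.7476], [-0.4083, -0.6264, -0.664]], 't': [0.461, -0.143, 2.0002]}
side {'vertical_fov': 45.6339, 'cx': 311.5339, 'cy': 198.333, 'R': [[0.9904, -0.1378, -0.0141], [-0.1016, -0.6532, -0.7504], [0.0942, 0.7446, -0.6609]], 't': [-0.5114, 0.0957, 1.6147]}
wrist {'vertical_fov': 70.9194, 'cx': 322.1431, 'cy': 202.2775, 'R': [[0.3755, 0.9268, -0.0028], [0.8947, -0.3618, 0.2619], [0.2417, -0.1009, -0.9651]], 't': [-0.5727, -0.034, 0.3793]}
```

View pics/scene0.png

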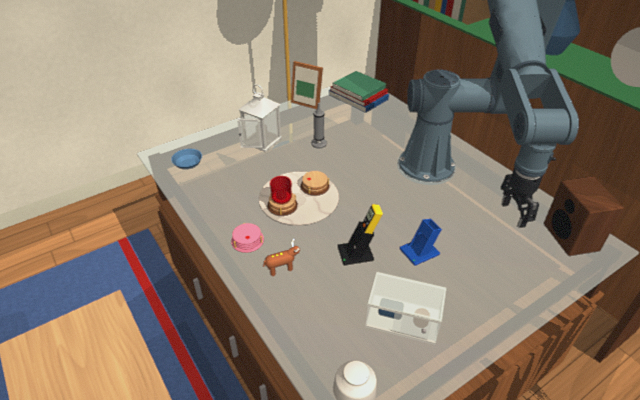

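View pics/side0.png

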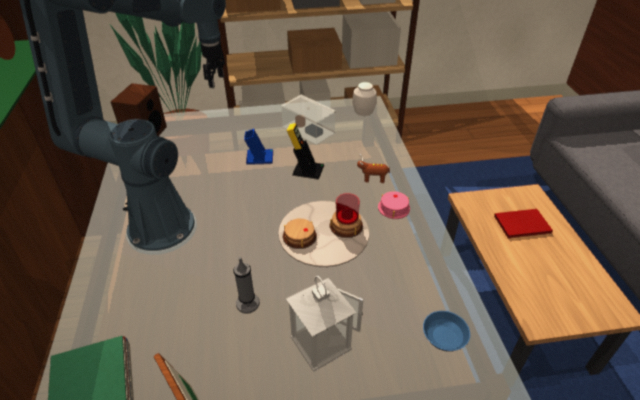

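The meter is in the black cradle: scene (360,235), side (303,155). The blue cradle at scene (422,243) is a look-alike. The free pile is at scene (315,182), side (299,233); the candle pile at scene (282,200) and the pink look-alike at (247,237) are not the target. Next I'll look at close crops.

Run:
```python
import cv2,numpy as np
s=cv2.imread('pics/scene0.png');d=cv2.imread('pics/side0.png')
def c(i,x,y,w=66,h=50): return cv2.resize(i[y:y+h*1,x:x+w],(396,300),interpolation=cv2.INTER_CUBIC)
def c2(i,x,y): return cv2.resize(i[y:y+75,x:x+99],(396,300),interpolation=cv2.INTER_CUBIC)
cv2.imwrite('pics/crop0.png',np.vstack([np.hstack([c2(s,310,195),c2(d,255,110)]),np.hstack([c2(s,255,165),c2(d,275,190)])]))
```

```text
(no output)
```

View pics/crop0.png

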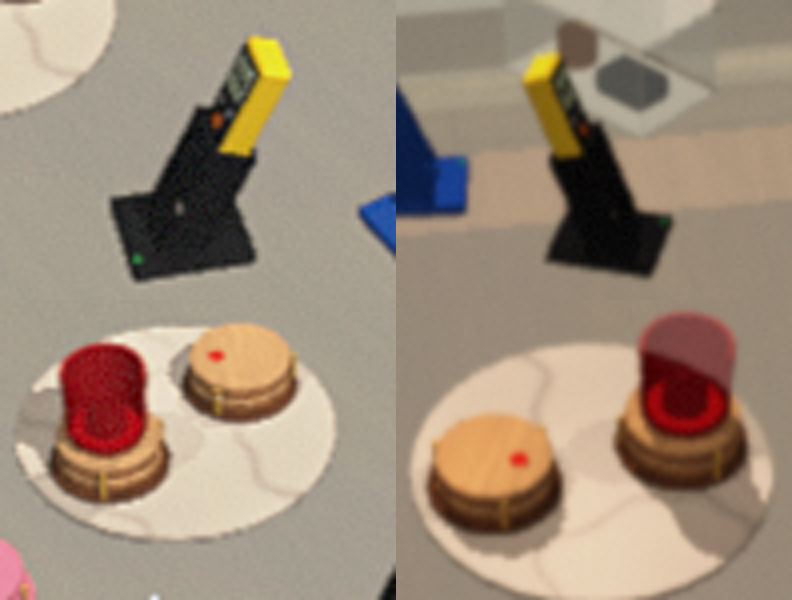

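```bash
cat > h.py <<'E'
import numpy as np
from bench import *
from scipy.optimize import least_squares
from scipy.spatial.transform import Rotation as Ro
C={n:get_calibration(n) for n in("scene","side")}
def proj(c,X):
    f=200/np.tan(np.radians(c["vertical_fov"])/2)
    Y=np.atleast_2d(X)@np.array(c["R"]).T+c["t"]
    return f*Y[:,:2]/Y[:,2:]+[c["cx"],c["cy"]]
def ray(c,p,z):
    f=200/np.tan(np.radians(c["vertical_fov"])/2);R=np.array(c["R"])
    d=R.T@np.array([(p[0]-c["cx"])/f,(p[1]-c["cy"])/f,1]);o=-R.T@np.array(c["t"])
    return o+d*(z-o[2])/d[2]
S=np.sin(np.radians(20));K=np.cos(np.radians(20))
XM=np.array([K,0,S]);AX=np.array([-S,0,K])
E
python3 - <<'E'
from h import *
a=lambda u,v:(310+u/4,195+v/4); b=lambda u,v:(255+(u-396)/4,110+v/4)
e=lambda u,v:(255+u/4,165+(v-300)/4); g=lambda u,v:(275+(u-396)/4,190+(v-300)/4)
base=[("scene",a(112,200),1,-1,14),("scene",a(137,280),1,1,0),("scene",a(257,262),-1,1,0),
("side",b(672,215),1,1,14),("side",b(652,277),1,-1,0),("side",b(547,262),-1,-1,0)]
top=[("scene",a(250,37),1,-1),("scene",a(258,75),1,1),("scene",a(291,75),-1,1),("scene",a(284,42),-1,-1),
("side",b(525,85),-1,-1),("side",b(553,85),1,-1),("side",b(562,55),1,1),("side",b(535,57),-1,1)]
def res(p):
    x,y,w,x0=p;R=Ro.from_euler('z',w).as_matrix();r=[]
    for n,px,sx,sy,z in base: r.append(proj(C[n],R@[sx*.0525,sy*.044,z/1e3]+[x,y,0])[0]-px)
    for n,px,sx,sy in top: r.append(proj(C[n],R@(np.array([x0,0,.082])+.12*AX+sx*.014*XM+[0,sy*.023,0])+[x,y,0])[0]-px)
    return np.array(r).ravel()
c0=(ray(C["scene"],base[0][1],.014)+ray(C["scene"],base[2][1],0))/2
s=min((least_squares(res,[c0[0],c0[1],w,0]) for w in(-.5,0,.5)),key=lambda s:s.cost)
print(np.round(s.x,4),np.round(s.fun.reshape(-1,2),1).tolist())
for nm,p,q,z in(("dot",e(217,355),g(519,460),.05),("pile",e(243,357),g(493,457),.05),("glasspile",e(108,440),g(682,425),.05),("tray",e(175,430),g(592,477),.012)):
    print(nm,ray(C["scene"],p,z).round(4),ray(C["side"],q,z).round(4))
E
```

```text
[ 0.5343  0.2269 -0.3922 -0.0172] [[-0.7, -1.1], [-0.8, 1.3], [0.4, 0.8], [-0.1, -0.8], [-0.5, 0.4], [-1.0, 0.1], [-1.7, -1.3], [0.5, -0.8], [0.3, 0.2], [-2.3, -1.4], [-1.1, -1.4], [-1.2, -2.7], [0.1, -2.0], [0.0, -1.1]]
dot [ 0.4773 -0.1388  0.05  ] [ 0.4789 -0.1406  0.05  ]
pile [ 0.4588 -0.1225  0.05  ] [ 0.4587 -0.1341  0.05  ]
glasspile [ 0.6243 -0.0934  0.05  ] [ 0.6154 -0.1209  0.05  ]
tray [ 0.5452 -0.108   0.012 ] [ 0.5396 -0.1315  0.012 ]
```

```bash
cat >> h.py <<'E'
def cradle(x=.5343,y=.2269,w=-.3922,x0=-.0172):
    R=Ro.from_euler('z',w).as_matrix()
    return R@[x0,0,.082]+[x,y,0],R@XM,R@[0,1,0],R@AX
def rel(p,R):
    o=get_obs();q=np.array(o["eef_rot"]);A=Ro.from_quat(q[[1,2,3,0]])
    print("t",round(o["time_s"],2),"shift cm",((A.inv().apply(np.array(p)-o["eef_pos"]))*100).round(2),"rv",(A.inv()*Ro.from_matrix(R)).as_rotvec().round(4),"F",np.round(o["wrist_force"],2),"op",round(float(o["opening"]),3))
E
python3 - <<'E'
from h import *
o,xm,ym,ax=cradle()
R=np.column_stack([-xm,ym,-ax])
print(o,ax,np.linalg.det(R)); rel(o+.162*ax,R)
E
```

```text
[0.51840599 0.23347422 0.082     ] [-0.31605069  0.13072772  0.93969262] 1.0000000000000002
t 0.15 shift cm [-33.76 -16.32   1.55] rv [-0.     -0.3493  0.0075] F [ 0.26 -0.17  0.58] op 1.003
```

Request:
apply_moves:
  moves:
    - [[-3,-1.5,0,0,-0.03,0,1],[-7.5,-3.5,0,0,-0.07,0,1],[-12,-5.7,0,0,-0.12,0,1],[-16.5,-8,0,0,-0.17,0,1],[-21,-10.2,0.3,0,-0.22,0,1],[-25.5,-12.3,0.7,0,-0.27,0,1],[-30,-14.5,1.1,0,-0.31,0,1],[-33.8,-16.3,1.5,0,-0.349,0.007,1]]

```text
time_s: 0.95
eef_pos: [0.469, 0.2531, 0.2351]
eef_rot: [0.171, 0.192, 0.966, -0.034]
wrist_force: [0.2, -0.1, -0.5]
opening: 1.0
```

Request:
apply_moves:
  moves:
    - [[0,0,0,0,0,0,1],[0,0,0,0,0,0,1]]

```text
time_s: 1.15
eef_pos: [0.4679, 0.2542, 0.2348]
eef_rot: [0.17, 0.193, 0.966, -0.033]
wrist_force: [0.1, 0.3, -0.4]
opening: 1.0
```

Run:
```python
from h import *
import cv2
o,xm,ym,ax=cradle()
R=np.column_stack([-xm,ym,-ax]); rel(o+.162*ax,R)
c=get_calibration("wrist");im=camera("wrist")[:,:,::-1].copy()
pts=np.array([o+.12*ax+sx*.014*xm+sy*.023*ym for sx,sy in((1,1),(1,-1),(-1,-1),(-1,1))])
p=proj(c,pts);print(p.round(1).tolist())
cv2.imwrite('pics/w1raw.png',im)
cv2.polylines(im,[p.round().astype(int)],True,(255,0,255),1);cv2.imwrite('pics/w1.png',im)
```

```text
t 1.15 shift cm [0.1  0.01 0.03] rv [ 0.0002 -0.0013 -0.0019] F [ 0.05  0.32 -0.44] op 1.0
[[359.8, 253.4], [288.5, 253.5], [287.0, 212.0], [361.3, 211.9]]
```

View pics/w1.png

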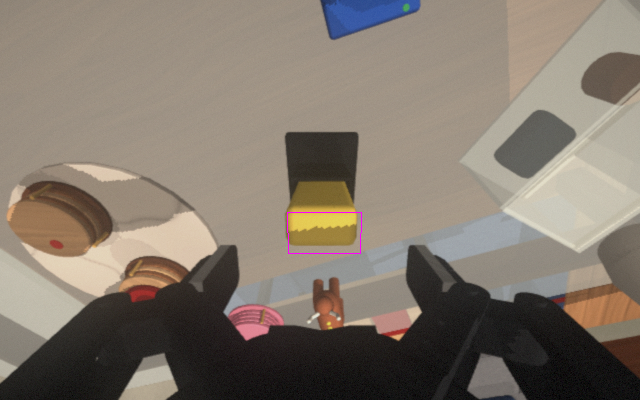

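The meter sits under the gripper. The seen top face (cols 288–356, lower edge at row 246) lies about 7 px above the prediction, so I'll refit with the wrist view.

Run:
```python
import cv2,numpy as np
im=cv2.imread('pics/w1raw.png').astype(int)
for r in range(178,252,2):
    row=im[r];y=np.where((row[270:375,2]-row[270:375,0]>45))[0]+270
    print(r,(y.min(),y.max()) if len(y) else None,im[r,310:335].mean(0).round().astype(int))
```

```text
178 None [40 49 55]
180 None [40 56 64]
182 (np.int64(299), np.int64(344)) [ 46  96 117]
184 (np.int64(298), np.int64(345)) [ 47 100 121]
186 (np.int64(297), np.int64(346)) [ 46  99 120]
188 (np.int64(296), np.int64(347)) [ 47 100 121]
190 (np.int64(296), np.int64(347)) [ 48 101 122]
192 (np.int64(295), np.int64(348)) [ 47 101 122]
194 (np.int64(293), np.int64(349)) [ 47 101 122]
196 (np.int64(293), np.int64(350)) [ 47 102 123]
198 (np.int64(292), np.int64(351)) [ 48 102 123]
200 (np.int64(291), np.int64(351)) [ 46 101 122]
202 (np.int64(290), np.int64(352)) [ 47 102 122]
204 (np.int64(289), np.int64(353)) [ 49 106 127]
206 (np.int64(289), np.int64(354)) [ 56 129 157]
208 (np.int64(287), np.int64(355)) [ 67 158 193]
210 (np.int64(287), np.int64(356)) [ 74 175 213]
212 (np.int64(286), np.int64(356)) [ 78 184 223]
214 (np.int64(285), np.int64(357)) [ 81 195 228]
216 (np.int64(285), np.int64(357)) [ 84 204 229]
218 (np.int64(285), np.int64(357)) [ 85 205 229]
220 (np.int64(285), np.int64(357)) [ 85 205 229]
222 (np.int64(286), np.int64(357)) [ 85 205 229]
224 (np.int64(286), np.int64(356)) [ 85 205 229]
226 (np.int64(286), np.int64(356)) [ 80 192 218]
228 (np.int64(286), np.int64(356)) [ 63 142 170]
230 (np.int64(286), np.int64(356)) [ 59 130 158]
232 (np.int64(286), np.int64(356)) [ 60 130 158]
234 (np.int64(286), np.int64(356)) [ 60 131 158]
236 (np.int64(286), np.int64(356)) [ 60 130 158]
238 (np.int64(287), np.int64(355)) [ 61 131 159]
240 (np.int64(288), np.int64(354)) [ 60 130 158]
242 (np.int64(289), np.int64(353)) [ 59 126 152]
244 (np.int64(290), np.int64(352)) [ 61 123 148]
246 None [130 151 166]
248 None [134 153 167]
250 None [134 152 166]
```

Request:
apply_moves:
  moves:
    - [[0.2,-0.2,0,0,0,0,1],[0.3,-0.2,1,0,0,0,1],[0.3,-0.2,2.5,0,0,0,1],[0.3,-0.2,4,0,0,0,1],[0.3,-0.2,5.5,0,0,0,1],[0.3,-0.2,6.7,0,0,0,1],[0.3,-0.2,7.4,0,0,0,1],[0.3,-0.2,7.4,0,0,0,1]]

```text
time_s: 2.0
eef_pos: [0.4874, 0.2446, 0.1634]
eef_rot: [0.17, 0.192, 0.966, -0.034]
wrist_force: [-1.4, 1.0, 0.2]
opening: 1.0
```

Request:
apply_moves:
  moves:
    - [[0,0,0,0,0,0,0.7],[0,0,0,0,0,0,0.55],[0,0,0,0,0,0,0.4],[0,0,0,0,0,0,0.3],[0,0,0,0,0,0,0.3],[0,0,0,0,0,0,0.3]]

```text
time_s: 2.6
eef_pos: [0.4884, 0.245, 0.1657]
eef_rot: [0.171, 0.192, 0.966, -0.033]
wrist_force: [-2.7, 0.2, 6.2]
opening: 0.532
```

Request:
apply_moves:
  moves:
    - [[0,0,0,0,0,0,0],[0,0,0,0,0,0,0],[0,0,-1,0,0,0,0],[0,0,-2,0,0,0,0],[0,0,-3,0,0,0,0],[0,0,-4,0,0,0,0],[0,0,-5,0,0,0,0],[0,0,-5,0,0,0,0]]

```text
time_s: 3.4
eef_pos: [0.472, 0.2518, 0.2133]
eef_rot: [0.171, 0.192, 0.966, -0.032]
wrist_force: [0.6, 0.3, -1.9]
opening: 0.528
```

Request:
apply_moves:
  moves:
    - [[0,0,-1.2,0,0,0,0],[0,0,-2.4,0,0,0,0],[0,0,-3.6,0,0,0,0],[0,0,-4.8,0,0,0,0],[0,0,-6,0,0,0,0],[0,0,-7.2,0,0,0,0],[0,0,-8,0,0,0,0],[0,0,-8,0,0,0,0]]

```text
time_s: 4.2
eef_pos: [0.4472, 0.262, 0.2886]
eef_rot: [0.171, 0.192, 0.966, -0.032]
wrist_force: [0.1, 0.6, -1.9]
opening: 0.532
```

Run:
```python
from h import *
import cv2
R=Ro.from_euler('z',-.3922).as_matrix()@np.diag([-1,1,-1.])
rel([.478,-.140,.05+.07+.061+.088],R)
cv2.imwrite('pics/s2.png',np.vstack([cv2.resize(camera("scene")[120:280,250:490],(720,300)) if 0 else cv2.resize(camera("scene")[130:270,270:470],(400,280)),cv2.resize(camera("side")[90:230,220:420],(400,280))])[:,:,::-1])
```

```text
t 4.2 shift cm [-16.44 -35.99   7.98] rv [0.0033 0.3507 0.0005] F [ 0.15  0.61 -1.86] op 0.532
```

View pics/s2.png

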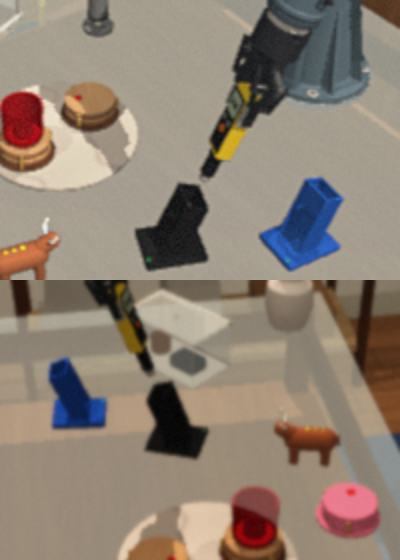

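The meter is clear of the cradle: its ball is above the pocket rim at crop (203,178), and the cradle is unmoved. Next I'll turn it upright and carry it above the free pile's dot.

Request:
apply_moves:
  moves:
    - [[-1,-1.5,0,0,0.04,0,0],[-2.5,-4,0.5,0,0.1,0,0],[-4,-7,1,0,0.16,0,0],[-6,-10,1.5,0,0.22,0,0],[-7,-13,2,0,0.27,0,0],[-8,-16,3,0,0.31,0,0],[-9,-19,4,0,0.34,0,0],[-10,-22,4.9,0.003,0.3507,0,0]]

```text
time_s: 5.1
eef_pos: [0.465, 0.014, 0.2737]
eef_rot: [-0.002, 0.195, 0.981, -0.001]
wrist_force: [0.4, 0.3, -2.5]
opening: 0.532
```

Run:
```python
from h import *
R=Ro.from_euler('z',-.3922).as_matrix()@np.diag([-1,1,-1.])
rel([.478,-.140,.05+.05+.061+.088],R)
```

```text
t 5.1 shift cm [ -7.11 -13.72   2.47] rv [-0.0021 -0.0039 -0.0009] F [ 0.42  0.27 -2.45] op 0.532
```

Request:
apply_moves:
  moves:
    - [[-1.5,-3,0,0,0,0,0],[-3,-6,0.5,0,0,0,0],[-4.5,-9,1,0,0,0,0],[-6,-11.5,1.5,0,0,0,0],[-6.8,-13,2,0,0,0,0],[-7.1,-13.7,2.5,0,0,0,0],[-7.1,-13.7,2.5,0,0,0,0],[-7.1,-13.7,2.5,0,0,0,0]]

```text
time_s: 5.9
eef_pos: [0.4782, -0.1369, 0.2496]
eef_rot: [-0.001, 0.195, 0.981, -0.0]
wrist_force: [-0.5, 0.1, -1.7]
opening: 0.534
```

Run:
```python
from h import *
import cv2
R=Ro.from_euler('z',-.3922).as_matrix()@np.diag([-1,1,-1.])
rel([.478,-.140,.05+.05+.061+.088],R)
W=get_calibration("wrist")
for n,c in (("scene",C["scene"]),("side",C["side"]),("wrist",W)): 
    cv2.imwrite(f'pics/{n}3.png',camera(n)[:,:,::-1]); print(n,proj(c,[[.478,-.14,.1],[.478,-.14,.05]]).round(1).tolist())
s=cv2.imread('pics/scene3.png');d=cv2.imread('pics/side3.png');w=cv2.imread('pics/wrist3.png')
f=lambda i,x,y:cv2.resize(i[y:y+100,x:x+100],(400,400),interpolation=cv2.INTER_CUBIC)
cv2.imwrite('pics/c3.png',np.hstack([f(s,265,110),f(d,260,155)]))
```

```text
t 5.9 shift cm [-0.1  -0.3   0.06] rv [-0.0012 -0.0028  0.0005] F [-0.47  0.13 -1.72] op 0.534
scene [[308.7, 168.2], [308.9, 178.7]]
side [[305.1, 218.6], [305.5, 229.9]]
wrist [[320.6, 196.1], [321.0, 185.9]]
```

View pics/c3.png

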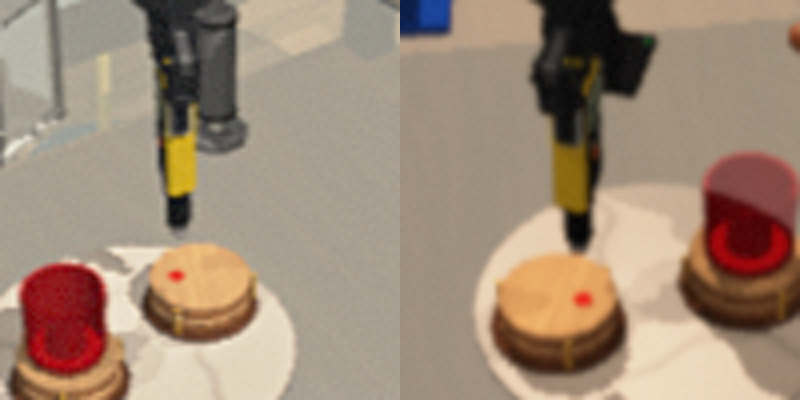

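View pics/wrist3.png

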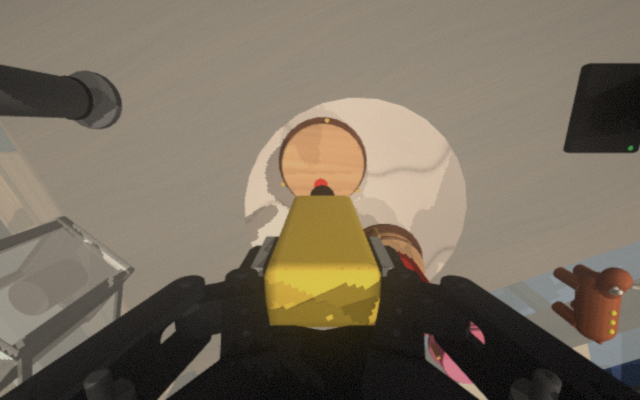

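Scene: tip at (309.7,169), dot at (309.2,178.7). Side: tip at (304.2,218), dot at (305.7,229.7). Wrist: the dot shows at (321,184), just beyond the neck. Next I'll triangulate the tip and the dot the same way.

Run:
```python
from h import *
import cv2
def tri(p,q): return least_squares(lambda X:np.r_[proj(C["scene"],X)[0]-p,proj(C["side"],X)[0]-q],[.478,-.14,.07]).x
print("dot",tri((309.25,178.75),(305.75,229.75)).round(4),"tip",tri((309.75,169),(304.25,218)).round(4))
# red dot centroids, all views
for n,(x0,y0,w,h) in {"scene":(300,173,18,12),"side":(297,222,18,14),"wrist":(305,170,32,20)}.items():
    i=cv2.imread(f'pics/{n}3.png').astype(float)[y0:y0+h,x0:x0+w]
    m=np.clip(i[:,:,2]-np.maximum(i[:,:,1],i[:,:,0])-70,0,None);yy,xx=np.mgrid[y0:y0+h,x0:x0+w]
    p=((m*xx).sum()/m.sum(),(m*yy).sum()/m.sum());c=get_calibration(n)
    print(n,np.round(p,2),ray(c,p,.05).round(4))
```

```text
dot [ 0.4784 -0.139   0.0499] tip [ 0.4761 -0.1353  0.0985]
scene [308.59 178.49] [ 0.4785 -0.1415  0.05  ]
side [305.3  229.33] [ 0.4778 -0.1374  0.05  ]
wrist [320.13 182.23] [ 0.4743 -0.1395  0.05  ]
```

Run:
```python
from h import *
import cv2
o=get_obs();q=np.array(o["eef_rot"]);A=Ro.from_quat(q[[1,2,3,0]]);c=get_calibration("wrist")
im=cv2.imread('pics/wrist3.png').astype(int)
for r in list(range(192,204,2))+list(range(250,274,3))+list(range(316,330,2)):
    row=im[r];y=np.where((row[255:390,2]-row[255:390,0]>40)&(row[255:390,1]-row[255:390,0]>25))[0]+255
    print(r,(y.min(),y.max()) if len(y) else None,im[r,315:330].mean(0).round().astype(int))
print("tool z",A.apply([0,0,1]).round(4))
for tilt in(-2,0,2):
    T=Ro.from_euler('y',tilt,degrees=True)
    for g in(.085,.09,.095):
        P=[[sx*.014,s*.023,z-g] for z,sx in((0,-1),(.12,-1),(.12,1)) for s in(-1,1)]
        P=np.array(P)@np.diag([-1,1,-1]); X=A.apply(T.apply(P))+o["eef_pos"]
        print(tilt,g,proj(c,X).round(0).tolist())
```

```text
192 (np.int64(259), np.int64(373)) [41 56 69]
194 (np.int64(294), np.int64(372)) [41 62 76]
196 (np.int64(257), np.int64(374)) [ 55 120 147]
198 (np.int64(260), np.int64(388)) [ 56 123 151]
200 (np.int64(255), np.int64(352)) [ 55 124 151]
202 (np.int64(293), np.int64(352)) [ 55 124 152]
250 (np.int64(274), np.int64(371)) [ 51 127 154]
253 (np.int64(272), np.int64(372)) [ 51 127 154]
256 (np.int64(271), np.int64(374)) [ 50 126 153]
259 (np.int64(270), np.int64(375)) [ 50 126 154]
262 (np.int64(269), np.int64(376)) [ 52 131 160]
265 (np.int64(268), np.int64(377)) [ 60 151 184]
268 (np.int64(266), np.int64(378)) [ 67 170 208]
271 (np.int64(265), np.int64(380)) [ 72 188 214]
316 (np.int64(268), np.int64(376)) [ 48 127 156]
318 (np.int64(269), np.int64(376)) [ 50 130 159]
320 (np.int64(269), np.int64(376)) [ 46 122 149]
322 (np.int64(270), np.int64(374)) [ 43 112 137]
324 (np.int64(271), np.int64(374)) [ 39 107 131]
326 (np.int64(300), np.int64(345)) [ 61 110 131]
328 None [110 129 141]
tool z [-0.0017 -0.001  -1.    ]
-2 0.085 [[294.0, 200.0], [354.0, 200.0], [260.0, 275.0], [390.0, 275.
[... 174 characters left out ...]
 198.0], [266.0, 263.0], [384.0, 263.0], [269.0, 326.0], [381.0, 326.0]]
0 0.085 [[294.0, 197.0], [354.0, 197.0], [260.0, 279.0], [390.0, 279.0], [265.0, 345.0], [385.0, 345.0]]
0 0.09 [[294.0, 195.0], [353.0, 195.0], [263.0, 272.0], [387.0, 272.0], [267.0, 335.0], [383.0, 336.0]]
0 0.095 [[295.0, 194.0], [352.0, 194.0], [266.0, 266.0], [384.0, 266.0], [269.0, 327.0], [380.0, 327.0]]
2 0.085 [[294.0, 193.0], [354.0, 193.0], [260.0, 283.0], [390.0, 283.0], [265.0, 346.0], [385.0, 347.0]]
2 0.09 [[294.0, 191.0], [353.0, 192.0], [263.0, 275.0], [387.0, 275.0], [267.0, 337.0], [382.0, 337.0]]
2 0.095 [[295.0, 190.0], [353.0, 190.0], [266.0, 268.0], [384.0, 268.0], [270.0, 328.0], [380.0, 328.0]]
```

Tilt is about 0, and the grip point sits about 94 mm up the housing. Shifting over the dot and descending.

Request:
apply_moves:
  moves:
    - [[-0.2,-0.3,0,0,0,0,0],[-0.2,-0.3,1,0,0,0,0],[-0.2,-0.3,2,0,0,0,0],[-0.2,-0.3,3,0,0,0,0],[-0.2,-0.3,3.5,0,0,0,0],[-0.2,-0.3,3.5,0,0,0,0],[-0.2,-0.3,3.5,0,0,0,0],[-0.2,-0.3,3.5,0,0,0,0]]

```text
time_s: 6.85
eef_pos: [0.4793, -0.1416, 0.2153]
eef_rot: [-0.001, 0.195, 0.981, -0.001]
wrist_force: [0.3, 0.3, -1.5]
opening: 0.531
```

Run:
```python
from h import *
import cv2
F=[]
for k in range(4):
    s=camera("scene");F.append(get_obs()["wrist_force"])
d=camera("side");F=np.array(F);print(F.round(2),F.mean(0).round(2),np.round(get_obs()["eef_pos"],4))
cv2.imwrite('pics/scene4.png',s[:,:,::-1]);cv2.imwrite('pics/side4.png',d[:,:,::-1])
f=lambda i,x,y:cv2.resize(i[y:y+50,x:x+50,::-1],(400,400),interpolation=cv2.INTER_CUBIC)
cv2.imwrite('pics/c4.png',np.hstack([f(s,285,145),f(d,280,190)]))
```

```text
[[ 0.17 -0.07 -1.89]
 [ 0.11  0.28 -2.37]
 [ 0.53 -0.24 -1.66]
 [ 0.72 -0.4  -1.75]] [ 0.38 -0.11 -1.92] [ 0.4792 -0.1415  0.2152]
```

View pics/c4.png

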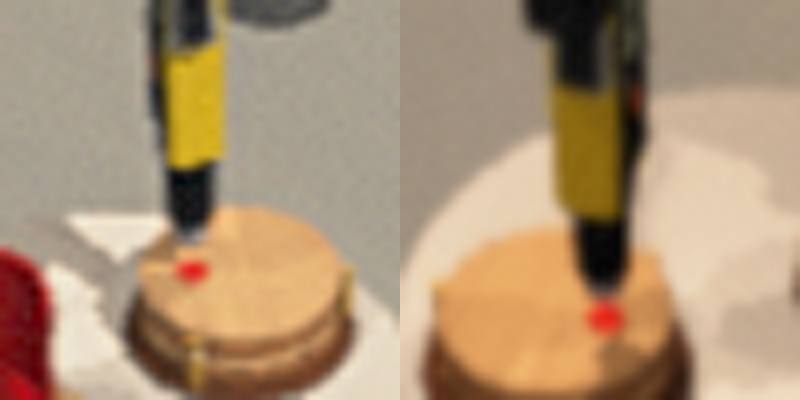

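Both views line up: the tip is straight above the dot, at scene crop column 192 over 192 and side 605 over 604. The gap is about 10–15 mm. Descending on force feedback (baseline Fz is -1.9 N).

Request:
apply_moves:
  moves:
    - [[0,0,0.4,0,0,0,0],[0,0,0.8,0,0,0,0],[0,0,1,0,0,0,0],[0,0,1,0,0,0,0],[0,0,1,0,0,0,0]]

```text
time_s: 7.6
eef_pos: [0.4789, -0.1414, 0.2047]
eef_rot: [-0.001, 0.195, 0.981, -0.001]
wrist_force: [0.7, 0.3, -1.6]
opening: 0.535
```

Request:
apply_moves:
  moves:
    - [[0,0,0.2,0,0,0,0],[0,0,0.2,0,0,0,0],[0,0,0.2,0,0,0,0],[0,0,0.2,0,0,0,0]]

```text
time_s: 8.0
eef_pos: [0.479, -0.1415, 0.203]
eef_rot: [-0.001, 0.195, 0.981, -0.001]
wrist_force: [0.7, -0.4, -1.6]
opening: 0.535
```

Request:
apply_moves:
  moves:
    - [[0,0,0.2,0,0,0,0],[0,0,0.2,0,0,0,0],[0,0,0.2,0,0,0,0],[0,0,0.2,0,0,0,0]]

```text
time_s: 8.4
eef_pos: [0.479, -0.1414, 0.2009]
eef_rot: [-0.001, 0.195, 0.981, -0.001]
wrist_force: [0.1, -0.4, -0.8]
opening: 0.529
```

```bash
cat > f.py <<'E'
from h import *
F=[]
for k in range(6): camera("scene");F.append(get_obs()["wrist_force"])
print(np.mean(F,0).round(2),np.std(F,0).round(2),np.round(get_obs()["eef_pos"],4))
E
python3 f.py
```

```text
[-0.23 -0.29 -1.69] [0.33 0.47 0.61] [ 0.479  -0.1414  0.2009]
```

Request:
apply_moves:
  moves:
    - [[0,0,0.1,0,0,0,0],[0,0,0.1,0,0,0,0],[0,0,0.1,0,0,0,0]]

```text
time_s: 9.0
eef_pos: [0.479, -0.1414, 0.1999]
eef_rot: [-0.001, 0.195, 0.981, -0.001]
wrist_force: [-0.1, -1.4, -2.3]
opening: 0.532
```

```bash
python3 f.py
```

```text
[-0.14  0.04 -1.41] [0.37 0.29 0.53] [ 0.479  -0.1414  0.1999]
```

Request:
apply_moves:
  moves:
    - [[0,0,0.1,0,0,0,0],[0,0,0.1,0,0,0,0],[0,0,0.1,0,0,0,0]]

```text
time_s: 9.6
eef_pos: [0.4791, -0.1415, 0.1991]
eef_rot: [-0.001, 0.195, 0.981, -0.001]
wrist_force: [-1.4, 1.1, 0.2]
opening: 0.534
```

```bash
python3 f.py
```

```text
[-0.33  0.2   0.28] [0.55 0.31 0.54] [ 0.479  -0.1415  0.1989]
```

Request:
apply_moves:
  moves:
    - [[0,0,0.1,0,0,0,0],[0,0,0.1,0,0,0,0],[0,0,0.1,0,0,0,0]]

```text
time_s: 10.2
eef_pos: [0.479, -0.1415, 0.1979]
eef_rot: [-0.001, 0.195, 0.981, -0.001]
wrist_force: [-0.7, -0.9, 0.8]
opening: 0.532
```

```bash
python3 f.py
```

```text
[ 0.12 -0.3   0.53] [0.24 0.47 0.79] [ 0.479  -0.1415  0.1979]
```

Contact is at TCP z ≈ 0.1995. Pressing about 3 mm more.

Request:
apply_moves:
  moves:
    - [[0,0,0.1,0,0,0,0],[0,0,0.2,0,0,0,0],[0,0,0.3,0,0,0,0],[0,0,0.3,0,0,0,0],[0,0,0.3,0,0,0,0],[0,0,0.3,0,0,0,0]]

```text
time_s: 11.1
eef_pos: [0.479, -0.1415, 0.195]
eef_rot: [-0.001, 0.195, 0.981, -0.001]
wrist_force: [-0.7, -0.3, 2.5]
opening: 0.53
```

Run:
```python
from h import *
import cv2
F=[]
for k in range(20): s=camera("scene");F.append(get_obs()["wrist_force"])
d=camera("side");o=get_obs();print(np.mean(F,0).round(2),np.std(F,0).round(2),np.round(o["eef_pos"],4),np.round(o["eef_rot"],4),o["time_s"])
f=lambda i,x,y:cv2.resize(i[y:y+50,x:x+50,::-1],(400,400),interpolation=cv2.INTER_CUBIC)
cv2.imwrite('pics/c5.png',np.hstack([f(s,285,145),f(d,280,190)]))
```

```text
[-0.12 -0.04  1.8 ] [0.44 0.6  0.47] [ 0.479  -0.1415  0.1949] [-1.000e-03  1.948e-01  9.808e-01 -7.000e-04] 12.15
```

View pics/c5.png

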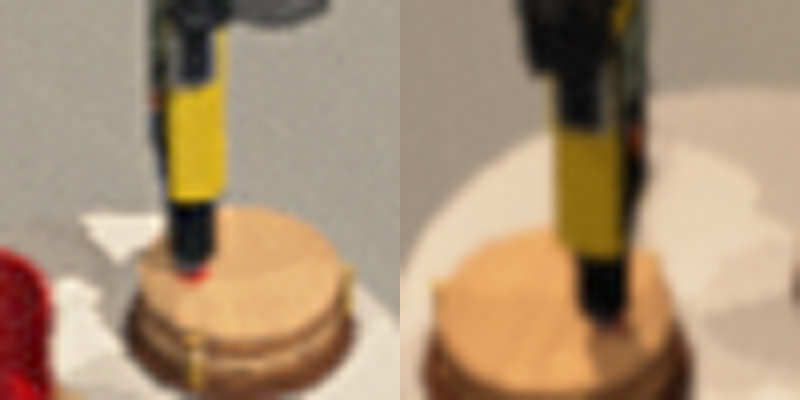

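The ball sits on the dot in both views, with only the dot's near rim showing (scene crop (193,275), side (607,327)), and the pile has not moved. The push is about 3.7 N with about 4.5–5 mm travel, so I'm handing in.

```bash
python3 -c "
from bench import *
print(hand_in())"
```

```text
the job is handed in; nothing more can be done
None
```

I took the yellow meter out of the black cradle along its own axis, turned it upright and set its ball on the red dot of the free coaster pile. I handed in while holding it there, at about 12.2 s.

Last checks before the hand-in:
- **Press:** the push was about 3.7 N against the 3.6 N expected half way, which means roughly 5.3 mm of ball travel. The TCP's drop since contact gives about 4.5 mm. The two differ by under 1 mm, and both are close to half of the 10 mm travel.
- **Upright:** the tool was within about 0.1° of vertical. The meter's own tilt in the grip was only estimated from the wrist picture, at about 0° and within roughly 1°.
- **On the dot:** both the scene and side views show the ball on the dot, with only the dot's near rim visible. The free pile looked unmoved.
- **Other things:** the cradle looked unmoved after I drew the meter out. I took no final picture of the other items on the shelf. The arm never came near them, and the force readings gave no sign of touching them.

The first estimate of the meter's position was about 2 mm off in the wrist picture, so I corrected it before gripping.

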